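Build up the bearing end of a blower rotor

ROBOT

A 6-joint arm with a two-finger parallel gripper is mounted at the origin on the work surface. World frame = base frame: x ahead of the robot, y to its left, z up, the work surface at z = 0. Lengths are in mm, angles in rad, forces in N, time in s.
With the tool pointing down it reaches from about 300 to 775 mm from the base axis. Payload 14.6 kg.
Tool frame: the origin (TCP) lies midway between the tips of the shut fingers; the grasp point (between the pads) lies behind it (manip.grip_depth is the z of the grasp point in the tool frame, in mm); z points along the fingers, y is the line along which they close (so a half turn about z gives the same grasp; the last joint's range is limited). The gripper opens to 94 mm and grips with 3 to 60 N. Pads are 16 mm wide; open, the fingers measure 119 mm over their backs; the gripper's body (75 mm by 177 mm) begins 78 mm behind the grasp point.
Start: joints at [1.239, 0.3, 1.521, -0, 1.321, -0.067], TCP at [143.942, 530.82, 205.446] pointing down, gripper open.
Joint ranges: [-3.03, 3.03], [-0.79, 2.21], [0.23, 2.52], [-1.04, 4.18], [0, 3.07], [-2.55, 2.55]. Speed limits (rad/s): [2.22, 2.22, 2.57, 3.14, 3.14, 3.14].

INTERFACE

Orientations are given as [roll, pitch, yaw] about the fixed x, y, z axes, in that order (R = Rz(yaw) Ry(pitch) Rx(roll)).
In Python, from cell import manip gives the robot as it stands.
- The arm moves only by the shell command python3 nudge.py 'ROWS' [OPENING] [FORCE]. ROWS is a JSON list of rows, 1 to 5 of them, each of 6 numbers: dx, dy, dz in mm, then a rotation vector rx, ry, rz in rad; each row is the pose to reach, as a shift and turn from the pose commanded when the command began, along the tool's axes at that moment; what a row does not reach only later rows make up. A row lasts 1/10 s, in which the tool goes at most 50 mm and 0.15 rad, less where a joint would pass 70% of its speed; a pose out of reach is approached as far as the arm can. OPENING is the finger opening in mm, set as the command begins (- or left out keeps the last). The fingers move at their own pace and stop on an object; FORCE is the grip in N (left out, the last holds). Time passes only in rows, so rows that do not move let the fingers close. It prints the time, the measured TCP pose, the force, the opening and the grip force at its end.
- manip.read_state(): the state, without advancing time (a new reading comes with each control period).
- manip.camera(name): name is "scene" or "top"; returns (picture, depth): 384x512x3 uint8, red, green, blue; 384x512 float32, mm along the optical axis (not along the pixel's ray), 0 where there is no reading.
- manip.camera_info(name): a dict with "K" (3x3 intrinsics, pixels), "dist" ([k1, k2, p1, p2, k3] as OpenCV has them; the pictures are not rectified), "rvec" (rotation vector, rad) and "tvec" (3), from world to camera coordinates, as OpenCV has them. Camera axes: x right, y down, z forward; pixel columns grow to the right and rows downward; lengths in mm; the calibration is good to about 2 mm. A picture is of the moment at which its call begins. camera_info takes no time and is no camera call.
- manip.sign_off(): hands the job in; it is judged then, once.
The state is a dict: "clock": time; "joints": joint angles; "qd": joint speeds; "effort": joint torques, N m; "eef_pos": TCP position; "eef_rot": TCP orientation; "wrist_force": force on the tool from outside, world axes, zero at the start; "moment": the same for the moment, N m; "finger_gap": finger opening in mm; "finger_force": force on a finger pad.
Only numpy, scipy, OpenCV 4.12 (cv2) and the standard library are available. Lean on these libraries where they do the work, as an engineer would, in place of code of your own. Each camera call takes 0.05 s, during which the arm holds its last target. There are 200 camera calls.

TASK

The blower rotor is clamped leaning over in the tilting stand, bare shaft end up: fit the ball bearing onto the shaft first, then the spacer, then the thick washer, each slid right down so that the stack sits square against the shaft's shoulder without gaps. Leave the slotted lock nut where it lies, I will screw it on myself, and do not disturb the other things on the bench.

Things in the scene. Friction and masses are not known exactly. Their poses are not given: they have to be found in the camera images.
- shoulder (a point): Centre of the shaft's shoulder, the step the bearing must sit on, about 0.19 m above the bench. Axes are the rotor's: z runs up along the shaft, out of the shoulder; y is level, along the tilt axis. The shaft leans towards the robot. Below the shoulder it is 40 mm thick for 28 mm, then comes the rotor core, 78 mm thick, held in a split clamp.
- shaft_tip (a point): Centre of the shaft's free upper end, 58 mm from the shoulder along z; axes as the shoulder's. From the shoulder up: bare seat 30 mm in diameter for 47 mm, a chamfer 3 mm long, then a threaded end 24 mm in diameter up to the tip, its rim chamfered. Lightly oiled.
- seat_bearing (a point): Where the middle of the fitted bearing belongs: on the shaft axis, 8 mm above the shoulder; axes as the shoulder's.
- seat_spacer (a point): Where the middle of the fitted spacer belongs: on the shaft axis, 29 mm above the shoulder; axes as the shoulder's.
- seat_washer (a point): Where the middle of the fitted washer belongs: on the shaft axis, 45 mm above the shoulder; axes as the shoulder's.
- rotor (a joint): Lean of the shaft from the vertical, rad: 0 upright, growing as the shaft's upper end leans to the stand's own -x (towards the robot). Between 0.45 and 0.68 (26 to 39 degrees) and clamped tight: it does not turn under the forces of the job.
- bearing: Ball bearing lying flat: steel inner and outer rings with a black seal between, 62 mm outside, 32 mm bore, 16 mm thick, 0.2 kg, lightly oiled. Origin in the centre of its underside, z is its axis. Either face may go down.
- bearing_center (a point): Middle of the bearing, on its axis, 8 mm above its underside.
- spacer: Spacer lying flat: solid steel ring 26 mm tall with a 32 mm bore; 60 mm outside over the middle 20 mm, stepped down to 42 mm over the last 3 mm at each end so that it bears on the bearing's inner ring only. 0.28 kg, lightly oiled. Origin in the centre of its underside, z is its axis. Either end may go down.
- spacer_center (a point): Middle of the spacer, on its axis, 13 mm above its underside.
- washer: Thick plain steel washer lying flat: 64 mm outside, 32 mm bore, 6 mm thick, 0.11 kg, lightly oiled. Origin in the centre of its underside, z is its axis.
- washer_center (a point): Middle of the washer, on its axis, 3 mm above its underside.
- locknut: Dark round lock nut with four slots, 46 mm outside, 26 mm bore, 13 mm thick, lying among the parts. Not to be used: leave it.
- stand: The grey tilting stand, base 180 x 190 mm, bolted to the bench, with the rotor held between its two cheeks; its origin lies under the tilt axis, on the bench. The tilt axis is 115 mm above the bench, along the stand's y; the shoulder is 88 mm from it. The cheeks reach 150 mm above the bench, 75 mm either side.
- cell: Bystander: small fuel cell, two aluminium end plates 100 x 110 mm with bolts, 58 mm tall over its fittings. Leave alone.
- fan: Bystander: black square axial fan lying flat, 92 x 92 x 25 mm. Leave alone.
- meter: Bystander: orange hand multimeter lying flat, 180 x 88 x 52 mm over its dial. Leave alone.
- bottle: Bystander: white bottle, 64 mm wide, 150 mm tall. Leave alone.
- driver: Bystander: screwdriver 200 mm long with a green handle. Leave alone.
- wrench: Bystander: steel wrench 180 mm long. Leave alone.

How it is judged (in metres and radians):
On the way, in this order (a step that is already met when the one before it is completed fails the run):
1. the bearing is well down on the shaft (middle within 20 mm of its place) (distance between bearing_center and seat_bearing below 0.02 m), for 0.1 s.
2. the spacer is down on the shaft above the bearing (middle within 8 mm of its place) (distance between spacer_center and seat_spacer below 0.008 m and distance between bearing_center and seat_bearing below 0.02 m), for 0.1 s.
3. the washer is down on the shaft above the spacer (middle within 6 mm of its place) (distance between washer_center and seat_washer below 0.006 m and distance between spacer_center and seat_spacer below 0.008 m), for 0.1 s.
At the end, for the whole second after the job is handed in: Bearing, spacer and washer sit on the shaft in that order, counted from the shoulder, each with its middle within 4 mm of its place (8, 29 and 45 mm above the shoulder on the shaft axis), square to the shaft within 0.1 rad and at rest (distance between bearing_center and seat_bearing below 0.004 m and distance between spacer_center and seat_spacer below 0.004 m and distance between washer_center and seat_washer below 0.004 m and angle between the z axis of each of bearing, spacer, washer and the z axis of shoulder, either way round below 0.1 rad and linear speed of each of bearing, spacer, washer below 0.02 m/s); the robot touches nothing.
It fails at once if the lock nut was moved by more than 25 mm (distance of locknut from where it was at the start of the episode above 0.025 m).
It fails at once if another bystander (cell, fan, meter, bottle, driver or wrench) was moved by more than 25 mm (distance of any of cell, fan, meter, bottle, driver, wrench from where it was at the start of the episode above 0.025 m).
It also fails if it takes over 72 s, if anything falls off the work surface, if the arm or the gripper's body presses on something with over 40 N, if the wrist force passes 120 N, or if a joint passes its speed limit or range.

## Working session

There is one attempt and no reset: what is moved stays moved. The work goes in short steps, Python scripts to look and compute and a shell command to move; the robot and the scene stay as the last step left them, time stands still between calls to the robot, and variables do not carry over. Pictures are saved under pics/ and viewed, at most 10 in all, crops included, and the job is handed in when it is done.

```bash
ls; mkdir -p pics
python3 - <<'E'
from cell import manip
import cv2
print(manip.read_state(), manip.grip_depth)
for n in ("scene","top"):
    im,d=manip.camera(n); import numpy as np
    cv2.imwrite(f"pics/{n}0.png",im[:,:,::-1]); np.savez(f"pics/{n}0.npz",im=im,d=d)
    print(n,manip.camera_info(n))
E
```

```text
cell.py
nudge.py
pics
{'clock': 0.0, 'joints': array([ 1.23941376e+00,  3.00449968e-01,  1.52157022e+00,  1.93462113e-05,
        1.32074435e+00, -6.65892509e-02]), 'qd': array([ 0.00053228,  0.00145192, -0.00027249,  0.00016944,  0.00175693,
        0.00097325]), 'effort': array([ 2.98172645e-04, -5.31803012e+01, -3.52734768e+01,  7.08395010e-02,
        2.43634649e-02, -7.12231008e-05]), 'eef_pos': array([143.84459723, 530.57696168, 204.90252862]), 'eef_rot': array([-3.14042460e+00, -9.66752061e-05,  2.87679448e+00]), 'wrist_force': array([0.09126815, 0.06647773, 0.09268338]), 'moment': array([-0.00982005,  0.00103264,  0.02649242]), 'finger_force': 0.0, 'finger_gap': 93.9120076921576} -18.8
scene {'K': array([[369.78375531,   0.        , 259.10775713],
       [  0.        , 369.78375531, 185.26062069],
       [  0.        ,   0.        ,   1.        ]]), 'dist': array([0.00812086, 0.        , 0.        , 0.        , 0.        ]), 'rvec': array([ 2.29753575,  1.14416285, -0.35555363]), 'tvec': array([-352.20331306, -243.04568631, 1401.2593662 ])}
top {'K': array([[348.53654747,   0.        , 256.85891473],
       [  0.        , 348.53654747, 192.87769825],
       [  0.        ,   0.        ,   1.        ]]), 'dist': array([-0.09553787,  0.        ,  0.        ,  0.        ,  0.        ]), 'rvec': array([ 2.13366015, -2.17360473,  0.13727012]), 'tvec': array([  35.08196817,  574.75986343, 1086.08707207])}
```
View pics/scene0.png

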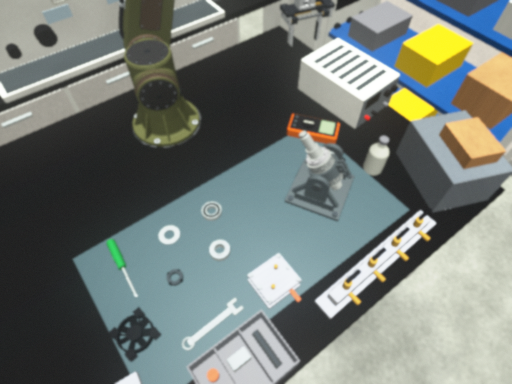

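View pics/top0.png

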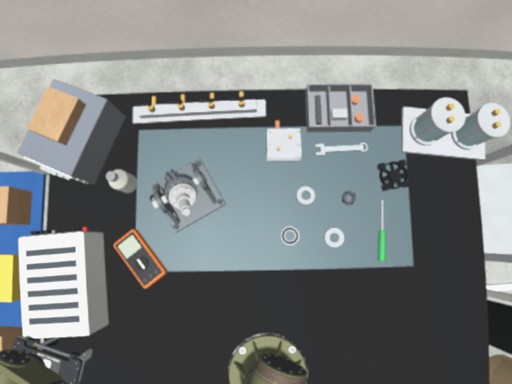

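The scene view shows the stand at (318,180), the rings at (211,210), (169,235) and (219,249), and the lock nut at (175,277). The top view shows the stand at (185,195), the rings at (290,235), (306,195) and (334,237), and the nut at (348,198).

Create h.py:
```python
import numpy as np, cv2
from cell import manip
from scipy.spatial.transform import Rotation as R
def cam(n):
    c=manip.camera_info(n); Rm=cv2.Rodrigues(c["rvec"])[0]; return c["K"],c["dist"],Rm,c["tvec"]
def ray(n,uv):
    K,D,Rm,t=cam(n); p=cv2.undistortPoints(np.float64(uv).reshape(-1,1,2),K,D)[:,0]
    d=np.c_[p,np.ones(len(p))]@Rm; return -Rm.T@t,d      # d has unit depth
def plane(n,uv,z):
    o,d=ray(n,uv); return o+d*((z-o[2])/d[:,2])[:,None]
def tri(uva,uvb):
    (o1,d1),(o2,d2)=ray("scene",[uva]),ray("top",[uvb]); a,b=d1[0],d2[0]
    s=np.linalg.lstsq(np.c_[a,-b],o2-o1,rcond=None)[0]; p,q=o1+s[0]*a,o2+s[1]*b
    return (p+q)/2,np.linalg.norm(p-q)
def proj(n,P):
    c=manip.camera_info(n); return cv2.projectPoints(np.float64(P).reshape(-1,1,3),c["rvec"],c["tvec"],c["K"],c["dist"])[0][:,0]
def cloud(n,d):
    v,u=np.mgrid[:d.shape[0],:d.shape[1]]; o,r=ray(n,np.c_[u.ravel(),v.ravel()]); 
    return (o+r*d.reshape(-1,1)).reshape(*d.shape,3)
```

Run:
```python
from h import *
S=np.load("pics/scene0.npz");T=np.load("pics/top0.npz")
C=cloud("top",T["d"]);Cs=cloud("scene",S["d"])
for c,(a,b) in dict(brg=((211,210),(290,235)),r1=((219,249),(306,195)),r2=((169,235),(334,237))).items():
    print(c,tri(a,b))
    for Cl,(u,v) in((Cs,a),(C,b)):
        w=Cl[v-14:v+15,u-14:u+15].reshape(-1,3); m=w[:,2]>3; print("  n",m.sum(),"z pct",np.percentile(w[:,2],[5,25,50,75,90,97]).round(1),w[m].mean(0).round(1))
def crop(n,im,x,y,w,h,f): return cv2.resize(im[y:y+h,x:x+w,::-1],(w*f,h*f),interpolation=cv2.INTER_CUBIC)
a=crop("t",T["im"],145,150,80,90,5);b=crop("s",S["im"],275,120,80,90,5)
cv2.imwrite("pics/stand0.png",np.hstack([a,b]))
a=crop("t",T["im"],270,180,100,75,4);b=crop("s",S["im"],150,190,100,75,4)
cv2.imwrite("pics/rings0.png",np.hstack([a,b]))
```

```text
brg (array([438.59020611, -80.8779309 ,   9.25082506]), np.float64(0.3227982542054058))
  n 252 z pct [-3.8 -1.9 -0.1  9.3 13.9 16.2] [454.7 -86.2  32. ]
  n 314 z pct [-2.7 -0.2  1.6 11.4 15.9 18.2] [438.4 -75.5  30. ]
r1 (array([ 568.29063445, -136.54097592,   15.70031075]), np.float64(0.9713127095416962))
  n 308 z pct [-3.7 -1.7  0.4 18.5 22.3 24.5] [ 577.9 -138.9   28.2]
  n 303 z pct [-2.9 -0.4  1.4  6.7 23.2 26.2] [ 567.4 -132.    27.8]
r2 (array([ 428.79406341, -228.0132441 ,   -4.60866013]), np.float64(0.025176347351813053))
  n 178 z pct [-3.8 -1.8  0.   2.5  4.8  6.5] [ 443.4 -231.6   21.8]
  n 268 z pct [-2.9 -0.6  1.4  3.9  6.5  8.4] [ 429.6 -222.3   27. ]
```

View pics/stand0.png

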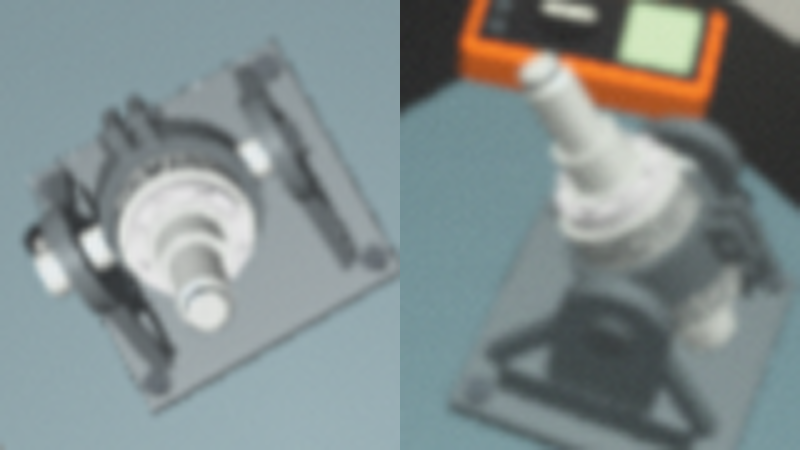

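View pics/rings0.png

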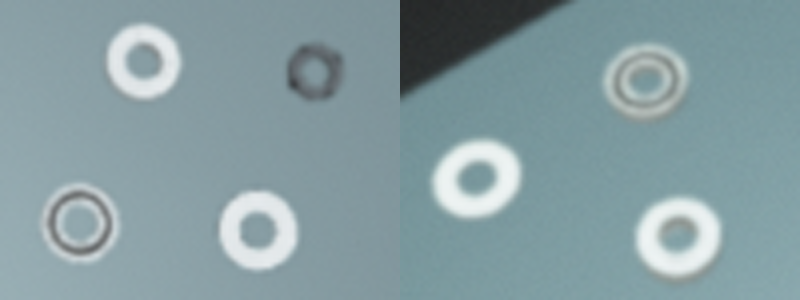

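Top crop: shaft tip at about (208,308), so full-image (186.6,211.6). Scene crop: tip at about (543,72), so full-image (303.6,134.4). The ring crops show the bearing with its seal at (438,-80), the spacer (tall, with side wall visible) at (568,-136) and the washer at (429,-226). Next, the refined measurements.

Run:
```python
from h import *
from scipy.optimize import least_squares
S=np.load("pics/scene0.npz");T=np.load("pics/top0.npz")
for n,Z,cs in (("scene",S,dict(brg=(211,210),spc=(219,249),was=(169,235))),("top",T,dict(brg=(290,235),spc=(306,195),was=(334,237)))):
    print(n,"cam",ray(n,[(0,0)])[0].round(0))
    g=cv2.cvtColor(Z["im"],cv2.COLOR_RGB2GRAY)
    for k,(u,v) in cs.items():
        f=8; w=cv2.resize(g[v-16:v+17,u-16:u+17],None,fx=f,fy=f,interpolation=cv2.INTER_CUBIC)
        bg=np.median(g[v-16:v+17,u-16:u+17]); th=(bg+np.percentile(w,95))/2
        m=(w>th).astype(np.uint8); cn,h=cv2.findContours(m,cv2.RETR_CCOMP,cv2.CHAIN_APPROX_NONE)
        for i,c in enumerate(cn):
            if len(c)>60:
                e=cv2.fitEllipse(c); uv=np.array([e[0]])/f-0.5+1/(2*f)+[u-16,v-16]
                print(k,"hole" if h[0,i,3]>=0 else "outer",uv.round(2),np.round(np.array(e[1])/f,2),*[plane(n,uv,z)[0,:2].round(1) for z in (0,6,16,23,26)])
# shaft cloud
for n,Z,(u,v) in (("top",T,(186,203)),("scene",S,(310,150))):
    C=cloud(n,Z["d"])[v-35:v+35,u-35:u+35]
    P=C.reshape(-1,3); P=P[(P[:,2]>175)&(P[:,2]<270)]
    print(n,len(P),P.min(0).round(0),P.max(0).round(0))
    top=P[P[:,2]>np.percentile(P[:,2],90)]; print(" hi",top.mean(0).round(1))
    for z in range(175,250,10):
        q=P[(P[:,2]>z)&(P[:,2]<=z+10)]; print("  ",z,len(q),q.mean(0).round(1),q.std(0).round(1))
print(tri((303.6,134.4),(186.6,211.6)))
# stand base corners
print(plane("top",[(145+270/5,150+40/5),(145+400/5,150+275/5),(145+152/5,150+412/5)],8).round(0))
```

```text
scene cam [1011. -331. 1007.]
brg outer [[210.93 209.52]] [10.79 12.66] [431.7 -77.6] [435.2 -79.1] [440.9 -81.7] [445.  -83.4] [446.7 -84.2]
brg hole [[210.99 209.42]] [6.91 8.33] [431.5 -77.3] [435.  -78.8] [440.8 -81.3] [444.8 -83.1] [446.5 -83.8]
brg outer [[210.94 209.48]] [18.01 21.4 ] [431.6 -77.5] [435.1 -79. ] [440.8 -81.6] [444.8 -83.3] [446.6 -84.1]
brg hole [[211.08 209.72]] [13.77 16.73] [432.6 -77.7] [436.1 -79.2] [441.8 -81.7] [445.8 -83.4] [447.6 -84.2]
spc outer [[219.11 248.6 ]] [18.76 20.92] [ 560.7 -132.1] [ 563.3 -133.3] [ 567.8 -135.2] [ 570.9 -136.6] [ 572.3 -137.2]
spc hole [[219.07 248.06]] [ 9.22 10.28] [ 559.1 -131.2] [ 561.8 -132.4] [ 566.3 -134.4] [ 569.5 -135.8] [ 570.8 -136.3]
was outer [[168.74 234.24]] [18.34 22.11] [ 428.7 -227.9] [ 432.2 -228.5] [ 437.9 -229.5] [ 442.  -230.2] [ 443.7 -230.5]
was hole [[168.76 234.05]] [ 8.46 10.2 ] [ 428.2 -227.5] [ 431.6 -228.1] [ 437.4 -229.1] [ 441.5 -229.9] [ 443.2 -230.2]
top cam [ 431.   24. 1151.]
brg outer [[289.58 235.27]] [10.57 11.  ] [437.7 -80.4] [437.7 -79.9] [437.6 -79. ] [437.6 -78.4] [437.5 -78.1]

[... 1189 characters left out ...]
5]
   175 89 [561.1 232.5 178.9] [11.9 14.8  2.9]
   185 62 [546.4 226.6 189.9] [ 7.5 10.8  2.6]
   195 37 [538.2 220.3 199.6] [6.1 8.9 2.8]
   205 41 [531.3 214.9 210.2] [6.  8.1 3.1]
   215 47 [521.9 211.2 220.4] [8.6 9.  3. ]
   225 54 [514.1 213.1 229.8] [7.7 6.7 2.7]
   235 5 [516.8 212.4 236.1] [2.  3.8 0.8]
   245 0 [nan nan nan] [nan nan nan]
(array([505.43247072, 215.55462122, 221.35392992]), np.float64(4.155304960713153))
[[701. 217.   8.]
 [541. 130.   8.]
 [453. 294.   8.]]<stdin>:22: RuntimeWarning: Mean of empty slice.
  ret = um.true_divide(
  ret = _var(a, axis=axis, dtype=dtype, out=out, ddof=ddof,
  arrmean = um.true_divide(arrmean, div, out=arrmean,
  ret = um.true_divide(
```

```bash
cat > fit.py <<'E'
from h import *
from scipy.optimize import least_squares
S=np.load("pics/scene0.npz");T=np.load("pics/top0.npz")
def ax(l,y): return np.array([-np.sin(l)*np.cos(y),-np.sin(l)*np.sin(y),np.cos(l)])
def fit(P,p0=(508,214,232,.57,.48)):
    p=np.array(p0)
    for it in range(8):
        a=ax(*p[3:]); q=P-p[:3]; h=q@a; r=np.linalg.norm(q-np.outer(h,a),axis=1)
        seat=(h>-54)&(h<-14)&(r<19); tip=(h>-4)&(h<4)&(r<9)
        def f(p):
            a=ax(*p[3:]); q=P-p[:3]; h=q@a; r=np.linalg.norm(q-np.outer(h,a),axis=1)
            return np.r_[(r-15)[seat],h[tip]]
        s=least_squares(f,p,loss="soft_l1",f_scale=1.5); p=s.x
    rs=f(p); return p,seat.sum(),tip.sum(),np.sqrt(np.mean(rs**2))
Q=[]
for n,Z,(u,v) in (("top",T,(186,203)),("scene",S,(310,150))):
    P=cloud(n,Z["d"])[v-35:v+35,u-35:u+35].reshape(-1,3); P=P[(P[:,2]>165)&(P[:,2]<270)]; Q.append(P)
for P in Q+[np.vstack(Q), np.vstack([Q[0]+[1.7,-1.2,0],Q[1]-[1.7,-1.2,0]])]:
    p,a,b,e=fit(P); o=p[:3]-146*ax(*p[3:]); print(p.round(3),a,b,e.round(2),"tilt axis pt",o.round(1), "lean from ztip",np.arccos((p[2]-115)/146).round(3))
    print("   proj tip",proj("scene",p[:3]).round(1),proj("top",p[:3]).round(1))
E
python3 fit.py
```

```text
[5.02826e+02 2.11793e+02 2.31890e+02 6.38000e-01 4.99000e-01] 74 32 0.93 tilt axis pt [579.2 253.5 114.7] lean from ztip 0.642
   proj tip [[301.7 132. ]] [[186.5 211.8]]
[505.919 211.226 229.787   0.639   0.537] 123 16 1.41 tilt axis pt [580.7 255.8 112.6] lean from ztip 0.666
   proj tip [[302.2 133.3]] [[186.9 210.7]]
[503.886 211.402 231.195   0.644   0.506] 197 47 1.4 tilt axis pt [580.5 253.9 114.4] lean from ztip 0.65
   proj tip [[301.8 132.5]] [[186.7 211.4]]
[504.158 211.525 231.019   0.638   0.533] 201 49 1.55 tilt axis pt [579.1 255.7 113.8] lean from ztip 0.652
   proj tip [[301.9 132.6]] [[186.7 211.3]]
```

```bash
cat > go.py <<'E'
import sys
from h import *
from fit import ax
A=ax(.642,.505); TIP=np.array([503.9,211.5,231.3]); TH=.505-np.pi/2
def Rdown(t): y=np.array([np.cos(t),np.sin(t),0]); z=np.array([0,0,-1.]); return np.c_[np.cross(y,z),y,z]
def Rpl(): y=np.array([np.cos(TH),np.sin(TH),0]); return np.c_[np.cross(y,-A),y,-A]
def delta(p,Rt):
    s=manip.read_state(); R0=R.from_euler("xyz",s["eef_rot"]).as_matrix()
    d=R0.T@(np.array(p)-s["eef_pos"]); w=R.from_matrix(R0.T@Rt).as_rotvec()
    print("t",round(s["clock"],2),"shift",d.round(1),"rot",w.round(3),"rows",np.ceil(max(np.linalg.norm(d)/50,np.linalg.norm(w)/.15)),"q",s["joints"].round(2))
E
sed -i '/^Q=\[\]/,$d' fit.py
python3 -c "
from go import *
delta([439,-80.3,80],Rdown(.505))"
```

```text
t 0.1 shift [-444.7 -512.2  125.5] rot [-0.001  0.     0.801] rows 14.0 q [ 1.24  0.3   1.52 -0.    1.32 -0.07]
```

```bash
python3 nudge.py '[[-445,-512,125,0,0,0.8],[-445,-512,125,0,0,0.8],[-445,-512,125,0,0,0.8],[-445,-512,125,0,0,0.8],[-445,-512,125,0,0,0.8]]' 94 15
python3 -c "
from go import *
delta([439,-80.3,60],Rdown(.505))"
```

```text
clock: 0.6
eef_pos: [251.2, 307.7, 159.7]
eef_rot: [-3.142, 0.0, 2.121]
wrist_force: [1.0, -0.3, 0.0]
finger_gap: 93.7
finger_force: 0.0
t 0.6 shift [-428.9  -42.9   99.7] rot [-0.     0.     0.045] rows 9.0 q [ 0.79  0.    1.98 -0.    1.16  0.24]
```

```bash
python3 nudge.py '[[-429,-43,100,0,0,0.045],[-429,-43,100,0,0,0.045],[-429,-43,100,0,0,0.045],[-429,-43,100,0,0,0.045],[-429,-43,100,0,0,0.045]]' | tail -5
python3 -c "
from go import *
delta([439,-80.3,60],Rdown(.505))"
```

```text
eef_pos: [358.7, 88.9, 103.4]
eef_rot: [3.141, 0.0, 2.082]
wrist_force: [1.0, 0.5, -0.4]
finger_gap: 94.0
finger_force: 0.0
t 1.1 shift [-186.9  -12.7   43.4] rot [0.001 0.    0.006] rows 4.0 q [ 0.14  0.02  2.11  0.    1.01 -0.37]
```

```bash
python3 nudge.py '[[-187,-13,43,0,0,0],[-187,-13,43,0,0,0],[-187,-13,43,0,0,0],[-187,-13,43,0,0,0],[-187,-13,43,0,0,0]]' | tail -5
python3 -c "
from go import *
delta([439,-80.3,3.5],Rdown(.505))"
```

```text
eef_pos: [439.1, -82.0, 59.4]
eef_rot: [-3.14, -0.001, 2.078]
wrist_force: [-0.1, -0.2, 0.1]
finger_gap: 94.0
finger_force: 0.0
t 1.6 shift [ 1.4  0.8 55.9] rot [-0.001 -0.001  0.002] rows 2.0 q [-0.27  0.27  1.95 -0.    0.93 -0.77]
```

Down, close (first centring grip).

```bash
python3 nudge.py '[[1.5,1,56,0,0,0],[1.5,1,56,0,0,0],[1.5,1,56,0,0,0]]' | tail -5
python3 nudge.py '[[0,0,0,0,0,0],[0,0,0,0,0,0],[0,0,0,0,0,0],[0,0,0,0,0,0],[0,0,0,0,0,0]]' 40 12 | tail -5
python3 -c "
from go import *
delta([439,-80.3,3.5],Rdown(.505))"
```

```text
eef_pos: [437.6, -76.1, 4.3]
eef_rot: [-3.139, -0.002, 2.082]
wrist_force: [1.2, -0.7, 0.3]
finger_gap: 93.7
finger_force: 0.0
eef_pos: [438.8, -76.8, 5.2]
eef_rot: [3.141, 0.001, 2.082]
wrist_force: [-2.1, 1.5, 6.1]
finger_gap: 60.9
finger_force: 11.9
t 2.4 shift [-3.1 -1.5  1.7] rot [0.001 0.001 0.006] rows 1.0 q [-0.26  0.37  1.98 -0.    0.8  -0.77]
```

```bash
python3 nudge.py '[[0,0,0,0,0,0],[0,0,0,0,0,0],[-3,0,1,0,0,0.3],[-3,0,1,0,0,0.45],[-3,0,1,0,0,0.6]]' 84 | tail -5
python3 nudge.py '[[0,0,0,0,0,0.15],[0,0,0,0,0,0.3],[0,0,0,0,0,0.45],[0,0,0,0,0,0.6],[0,0,0,0,0,0.75]]' | tail -5
python3 -c "
from go import *
print(manip.read_state()['eef_pos'])
delta([439,-80.3,3.5],Rdown(TH))"
```

```text
eef_pos: [440.0, -79.5, 3.5]
eef_rot: [-3.141, -0.0, 1.625]
wrist_force: [0.4, -0.2, -1.4]
finger_gap: 83.8
finger_force: 0.0
eef_pos: [439.9, -79.4, 3.5]
eef_rot: [-3.141, 0.0, 0.876]
wrist_force: [0.4, 0.9, -0.7]
finger_gap: 83.8
finger_force: 0.0
[439.93013618 -79.40989517   3.54975594]
t 3.4 shift [-1.3 -0.1  0. ] rot [-0.     0.     0.371] rows 3.0 q [-0.26  0.37  1.97 -0.    0.8   0.43]
```

```bash
python3 nudge.py '[[0,0,0,0,0,0.15],[0,0,0,0,0,0.3],[0,0,0,0,0,0.37],[0,0,0,0,0,0.37]]' | tail -5
python3 nudge.py '[[0,0,0,0,0,0],[0,0,0,0,0,0],[0,0,0,0,0,0],[0,0,0,0,0,0],[0,0,0,0,0,0]]' 40 25 | tail -5
python3 -c "
from go import *
print(manip.read_state()['eef_pos'])
delta([439,-80.3,3.5],Rdown(TH))
U=np.array([503.9,211.5,231.3])+A*30
delta(U,Rpl())
"
```

```text
eef_pos: [440.0, -79.4, 3.6]
eef_rot: [-3.141, 0.0, 0.511]
wrist_force: [-0.8, 0.3, 0.3]
finger_gap: 83.9
finger_force: 0.0
eef_pos: [440.0, -79.4, 3.6]
eef_rot: [-3.142, 0.0, 0.512]
wrist_force: [-0.5, 1.0, -0.2]
finger_gap: 61.7
finger_force: 25.0
[439.99366382 -79.41317329   3.62831205]
t 4.3 shift [-1.3  0.3  0.1] rot [-0.     0.     0.007] rows 1.0 q [-0.26  0.37  1.97 -0.    0.8   0.8 ]
t 4.3 shift [ 180.3 -222.4 -251.7] rot [-0.002  0.642  0.007] rows 8.0 q [-0.26  0.37  1.97 -0.    0.8   0.8 ]
```

```bash
sed -i 's/503.9,211.5,231.3/504.3,211.9,231.3/' go.py
python3 nudge.py '[[0,0,-50,0,0,0],[0,0,-100,0,0,0],[0,0,-150,0,0,0],[0,0,-200,0,0,0]]' | tail -5
python3 -c "
from go import *
delta(TIP+A*40,Rpl())
"
```

```text
eef_pos: [439.4, -79.3, 205.7]
eef_rot: [-3.141, 0.0, 0.512]
wrist_force: [1.7, -0.1, -2.3]
finger_gap: 62.1
finger_force: 25.0
t 4.7 shift [ 175.2 -222.2  -57.7] rot [-0.002  0.642  0.007] rows 6.0 q [-0.26  0.07  1.8  -0.    1.28  0.8 ]
```

```bash
python3 nudge.py '[[175,-222,-58,0,0.642,0],[175,-222,-58,0,0.642,0],[175,-222,-58,0,0.642,0],[175,-222,-58,0,0.642,0],[175,-222,-58,0,0.642,0]]' | tail -5
python3 -c "
from go import *
delta(TIP+A*40,Rpl())
"
```

```text
eef_pos: [476.6, 163.5, 253.6]
eef_rot: [-3.14, -0.646, 0.51]
wrist_force: [2.5, -1.1, -3.1]
finger_gap: 62.0
finger_force: 25.0
t 5.2 shift [ 24.9 -28.9   6.6] rot [-0.004 -0.004  0.004] rows 1.0 q [ 0.14 -0.17  2.04  0.35  0.69  1.  ]
```

```bash
python3 nudge.py '[[25,-29,6.5,0,0,0],[25,-29,6.5,0,0,0],[25,-29,6.5,0,0,0]]' | tail -5
python3 - <<'E'
from go import *
delta(TIP+A*40,Rpl())
o=[]
for n,(x,y) in (("top",(145,150)),("scene",(270,90))):
    im,d=manip.camera(n); np.savez(f"pics/{n}1.npz",im=im,d=d); o.append(cv2.resize(im[y:y+100,x:x+80,::-1],(400,500),interpolation=cv2.INTER_CUBIC))
cv2.imwrite("pics/a1.png",np.hstack(o))
delta(TIP+A*40,Rpl())
E
```

```text
eef_pos: [484.1, 200.1, 263.2]
eef_rot: [3.142, -0.641, 0.514]
wrist_force: [0.5, -0.4, -2.0]
finger_gap: 62.0
finger_force: 25.0
t 5.5 shift [-0.4 -0.6 -0.5] rot [-0.005  0.001  0.007] rows 1.0 q [ 0.24 -0.14  1.98  0.26  0.69  1.14]
t 5.6 shift [ 0.  -1.9 -0.3] rot [-0.004  0.001  0.005] rows 1.0 q [ 0.23 -0.14  1.98  0.26  0.69  1.14]
```

View pics/a1.png

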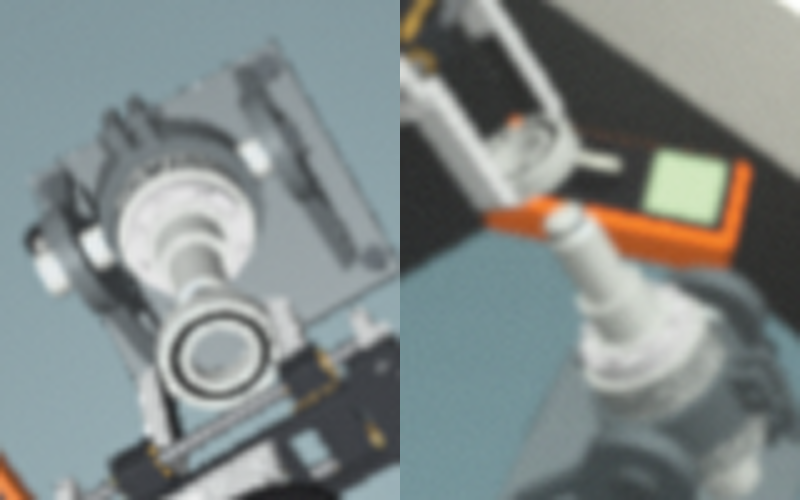

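Run:
```python
from go import *
s=manip.read_state(); p=s["eef_pos"]; print(p.round(1), s["wrist_force"])
for n in ("top","scene"):
    print(n,"ring lower/upper face proj",proj(n,[p-3.6*A,p+12.4*A]).round(2).tolist())
im=np.load("pics/top1.npz")["im"]; g=cv2.cvtColor(im,cv2.COLOR_RGB2GRAY); f=8
w=cv2.resize(g[205:236,172:206],None,fx=f,fy=f,interpolation=cv2.INTER_CUBIC)
for th in (70,90,110,130):
    cn,h=cv2.findContours((w<th).astype(np.uint8),cv2.RETR_CCOMP,cv2.CHAIN_APPROX_NONE)
    for c in cn:
        if 150<len(c)<700:
            e=cv2.fitEllipse(c); print(th,len(c),(np.array(e[0])/f-.44+[172,205]).round(2),(np.array(e[1])/f).round(1))
```

```text
[484.4 198.7 263. ] [-1.16942783 -0.11366289 -1.0456772 ]
top ring lower/upper face proj [[188.93, 217.33], [189.74, 220.32]]
scene ring lower/upper face proj [[295.56, 123.47], [292.73, 119.16]]
70 164 [203.67 224.06] [4.6 8.6]
90 344 [202.8  228.68] [ 6.4 17.4]
90 210 [200.03 217.25] [22.8 42.4]
110 161 [178.94 231.94] [ 2.6 10.2]
110 357 [202.55 228.61] [ 7.2 17.6]
110 276 [189.53 220.36] [16.6 20.6]
110 309 [187.7  221.04] [16.2 20.8]
110 304 [173.39 213.87] [ 4.3 13.9]
130 188 [178.87 231.62] [ 3.1 11.6]
130 382 [202.34 228.6 ] [ 7.9 18. ]
130 419 [188.58 220.6 ] [16.8 20.2]
130 360 [188.65 220.64] [14.9 16.7]
130 277 [173.63 214.31] [ 4.9 15.9]
```

Run:
```python
from go import *
for tip,a in (((502.8,211.8,231.9),ax(.638,.499)),(TIP,A),((505.9,211.2,229.8),ax(.639,.537))):
    print(proj("top",np.array(tip)+np.outer([47,52.4,57],a)).round(2).tolist(),proj("scene",np.array(tip)+np.outer([36.4,52.4],a)).round(2).tolist())
im=np.load("pics/scene1.npz")["im"]; g=cv2.cvtColor(im,cv2.COLOR_RGB2GRAY); f=8
w=cv2.resize(g[105:135,284:310],None,fx=f,fy=f,interpolation=cv2.INTER_CUBIC)
for th in (70,90,110,130):
    cn,h=cv2.findContours((w<th).astype(np.uint8),cv2.RETR_CCOMP,cv2.CHAIN_APPROX_NONE)
    for c in cn:
        if 60<len(c)<700:
            e=cv2.fitEllipse(c); print(th,len(c),(np.array(e[0])/f-.44+[284,105]).round(2),(np.array(e[1])/f).round(1))
s=manip.read_state(); print(s["eef_pos"].round(1))
```

```text
[[188.71, 220.3], [188.97, 221.32], [189.2, 222.2]] [[295.45, 122.43], [292.65, 118.11]]
[[188.81, 219.74], [189.09, 220.76], [189.32, 221.64]] [[295.75, 122.92], [292.92, 118.61]]
[[189.48, 218.92], [189.79, 219.9], [190.06, 220.76]] [[295.83, 123.89], [292.98, 119.67]]
70 78 [284.66 133.2 ] [2.6 3.6]
70 174 [306.39 126.83] [5.9 8.1]
70 320 [306.07 109.54] [ 7.8 17.2]
70 310 [289.06 109.56] [11.5 13.3]
90 104 [285.05 132.89] [3.4 4.8]
90 202 [305.94 126.96] [7.  9.2]
90 333 [305.85 109.81] [ 8.3 17.8]
90 329 [289.3  109.82] [12.1 14. ]
110 263 [288.22 132.77] [ 4.4 14.7]
110 219 [305.68 127.04] [ 7.8 10. ]
110 345 [305.68 109.98] [ 8.7 18.3]
110 345 [289.53 110.04] [12.5 14.7]
130 299 [288.85 132.27] [ 5.5 16.6]
130 243 [305.4  127.13] [ 8.5 10.9]
130 353 [305.54 110.15] [ 9.  18.6]
130 405 [290.57 110.87] [13.3 17.4]
[484.4 198.7 263. ]
```

```bash
python3 nudge.py '[[-0.5,-0.5,8,0,0,0],[-0.5,-0.5,16,0,0,0],[-0.5,-0.5,24,0,0,0],[-0.5,-0.5,30,0,0,0],[-0.5,-0.5,34,0,0,0]]' 
python3 nudge.py '[[0,0,2,0,0,0],[0,0,4,0,0,0],[0,0,6,0,0,0],[0,0,8,0,0,0],[0,0,8,0,0,0]]'
python3 -c "
from go import *
delta(TIP,Rpl()); print(manip.read_state()['wrist_force'])
"
```

```text
clock: 6.1
eef_pos: [502.0, 209.7, 235.2]
eef_rot: [-3.141, -0.641, 0.511]
wrist_force: [0.4, -0.2, -2.0]
finger_gap: 62.2
finger_force: 25.0
clock: 6.6
eef_pos: [506.0, 212.1, 229.6]
eef_rot: [-3.142, -0.642, 0.512]
wrist_force: [0.3, 0.7, -1.4]
finger_gap: 61.8
finger_force: 25.0
t 6.6 shift [-0.2 -0.7 -2.3] rot [-0.004  0.     0.005] rows 1.0 q [ 0.25 -0.04  1.98  0.27  0.6   1.13]
[ 0.30581594  0.72522302 -1.41400399]
```

```bash
for i in 1 2; do python3 nudge.py '[[0,0,2,0,0,0],[0,0,4,0,0,0],[0,0,6,0,0,0],[0,0,6,0,0,0]]' | egrep 'pos|force'; done
python3 -c "
from go import *
delta(TIP,Rpl()); print(manip.read_state()['moment'])
"
```

```text
eef_pos: [509.1, 213.9, 224.6]
wrist_force: [0.6, 0.1, -2.3]
finger_force: 25.0
eef_pos: [512.3, 215.6, 219.8]
wrist_force: [0.9, 0.2, -1.4]
finger_force: 25.0
t 7.4 shift [ -0.1  -0.7 -14.5] rot [-0.004  0.     0.005] rows 1.0 q [ 0.26 -0.01  1.97  0.28  0.57  1.13]
[-0.24290174  0.49947956  0.05830002]
```

```bash
python3 nudge.py '[[0,0,6,0,0,0],[0,0,12,0,0,0],[0,0,18,0,0,0],[0,0,18,0,0,0]]' | egrep 'pos|force'; python3 nudge.py '[[0,0,5,0,0,0],[0,0,10,0,0,0],[0,0,15,0,0,0],[0,0,15,0,0,0]]' | egrep 'pos|force'
python3 -c "
from go import *
delta(TIP-54.4*A,Rpl()); print(manip.read_state()['moment'])
"
```

```text
eef_pos: [521.8, 221.0, 204.7]
wrist_force: [-0.8, -0.1, -1.7]
finger_force: 25.0
eef_pos: [529.6, 225.3, 193.0]
wrist_force: [-0.5, 0.3, -2.2]
finger_force: 25.0
t 8.2 shift [-0.  -0.5  6.6] rot [-0.004  0.001  0.005] rows 1.0 q [0.27 0.07 1.96 0.3  0.5  1.11]
[-0.27832221  0.52135822 -0.02506434]
```

```bash
for i in 1 2; do python3 nudge.py '[[0,0,1.5,0,0,0],[0,0,3,0,0,0],[0,0,4,0,0,0],[0,0,4,0,0,0]]' | egrep 'pos|force';  done
python3 -c "
from go import *
delta(TIP-54.4*A,Rpl()); print(manip.read_state()['moment'])
"
```

```text
eef_pos: [531.6, 226.5, 190.5]
wrist_force: [-0.5, 0.3, -0.8]
finger_force: 25.0
eef_pos: [533.8, 227.7, 188.4]
wrist_force: [-12.4, -5.2, 10.1]
finger_force: 25.0
t 9.0 shift [-1.1 -0.4 -0. ] rot [-0.004 -0.001  0.006] rows 1.0 q [0.27 0.09 1.95 0.3  0.49 1.11]
[-0.31898575  1.08947785  0.0882586 ]
```

```bash
python3 nudge.py '[[0,0,0,0,0,0],[0,0,0,0,0,0],[0,0,0,0,0,0]]' 88 | egrep 'pos|force|gap'; python3 nudge.py '[[0,0,-30,0,0,0],[0,0,-80,0,0,0],[0,0,-130,0,0,0],[0,0,-130,0,0,0]]' | egrep 'pos|force|gap'
python3 - <<'E'
from go import *
o=[]
for n,(x,y) in (("top",(145,150)),("scene",(270,90))):
    im,d=manip.camera(n); o.append(cv2.resize(im[y:y+100,x:x+80,::-1],(400,500),interpolation=cv2.INTER_CUBIC))
cv2.imwrite("pics/a2.png",np.hstack(o))
delta([570.4,-134.5,150],Rdown(.505))
delta([570.4,-134.5,150],Rdown(TH))
E
```

```text
eef_pos: [533.8, 227.6, 187.4]
wrist_force: [0.2, -0.2, -0.1]
finger_gap: 82.7
finger_force: 0.0
eef_pos: [465.4, 188.9, 297.8]
wrist_force: [0.6, 0.7, 0.2]
finger_gap: 87.7
finger_force: 0.0
t 9.8 shift [-139.5  333.5   73.5] rot [ 0.503 -0.505 -1.505] rows 12.0 q [ 0.22 -0.22  1.98  0.25  0.77  1.15]
t 9.8 shift [-139.5  333.5   73.5] rot [-0.001 -0.644  0.006] rows 8.0 q [ 0.22 -0.22  1.98  0.25  0.77  1.15]
```

View pics/a2.png

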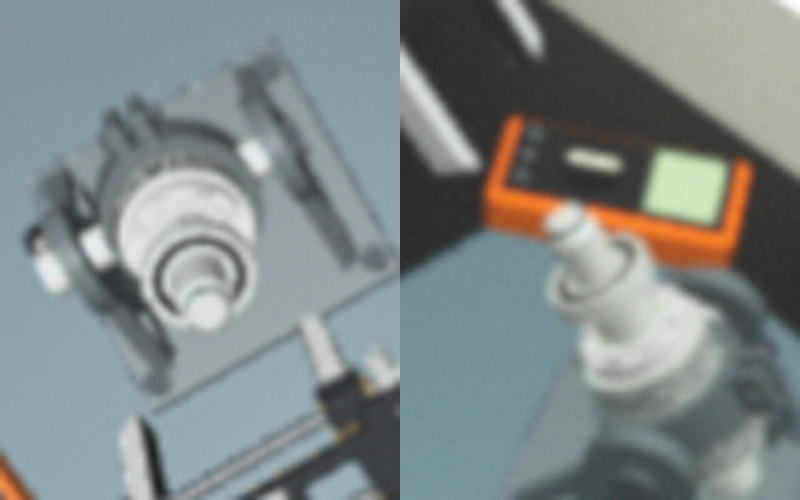

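The bearing is on the shaft at crop (198,278) in the top view and (598,275) in the scene view, down at the shoulder. Next is the spacer.

```bash
sed -i 's/504.3,211.9,231.3/504.6,211.4,231.3/' go.py
python3 nudge.py '[[-139,333,73,0,-0.644,0],[-139,333,73,0,-0.644,0],[-139,333,73,0,-0.644,0],[-139,333,73,0,-0.644,0],[-139,333,73,0,-0.644,0]]' 90 | egrep 'pos|force|gap'
python3 -c "
from go import *
delta([570.4,-134.5,60],Rdown(TH))"
```

```text
eef_pos: [537.6, -31.4, 191.7]
wrist_force: [0.7, 0.5, 0.6]
finger_gap: 89.9
finger_force: 0.0
t 10.3 shift [-20.7 106.3 131.7] rot [-0.003  0.01   0.008] rows 4.0 q [-0.12  0.29  1.56 -0.    1.3   0.93]
```

```bash
python3 nudge.py '[[-21,106,132,0,0.01,0.006],[-21,106,132,0,0.01,0.006],[-21,106,132,0,0.01,0.006],[-21,106,132,0,0.01,0.006],[-21,106,132,0,0.01,0.006]]' 90 | egrep 'pos|force|gap'
python3 nudge.py '[[0,0,0,0,0,0]]' | egrep 'pos|force|gap'
python3 -c "
from go import *
delta([570.4,-134.5,6],Rdown(TH))"
```

```text
eef_pos: [568.1, -133.6, 58.1]
wrist_force: [0.5, -0.2, 1.2]
finger_gap: 89.8
finger_force: 0.0
eef_pos: [569.6, -132.4, 62.2]
wrist_force: [-0.0, 0.3, 0.0]
finger_gap: 90.2
finger_force: 0.0
t 10.9 shift [-0.7  2.3 56.2] rot [-0.002 -0.007  0.001] rows 2.0 q [-0.29  0.53  1.56  0.01  1.05  0.77]
```

```bash
python3 nudge.py '[[-0.5,1,30,0,-0.007,0],[-0.5,1,55,0,-0.007,0],[-0.5,1,55,0,-0.007,0],[-0.5,1,55,0,-0.007,0]]' | egrep 'pos|force|gap'
python3 -c "
from go import *
delta([570.4,-134.5,6],Rdown(TH))"
```

```text
eef_pos: [570.9, -133.2, 9.6]
wrist_force: [0.5, 0.7, -0.0]
finger_gap: 90.2
finger_force: 0.0
t 11.3 shift [-1.   0.9  3.6] rot [ 0.001 -0.002  0.002] rows 1.0 q [-0.29  0.6   1.58  0.    0.96  0.77]
```

```bash
python3 nudge.py '[[-0.5,0.9,3.5,0,0,0],[-0.5,0.9,3.5,0,0,0],[-0.5,0.9,3.5,0,0,0]]' | egrep 'pos|force|gap'
python3 nudge.py '[[0,0,0,0,0,0],[0,0,0,0,0,0],[0,0,0,0,0,0],[0,0,0,0,0,0],[0,0,0,0,0,0]]' 40 30 | egrep 'pos|force|gap'
python3 nudge.py '[[0,0,0,0,0,0]]' 40 30 | egrep 'pos|force|gap'
python3 -c "
from go import *
delta([570.4,-134.5,6],Rdown(TH))"
```

```text
eef_pos: [570.7, -135.0, 5.5]
wrist_force: [-0.5, 1.0, 0.4]
finger_gap: 90.0
finger_force: 0.0
eef_pos: [570.3, -134.9, 4.7]
wrist_force: [-0.4, -0.2, -0.2]
finger_gap: 58.3
finger_force: 29.8
eef_pos: [570.3, -135.0, 4.7]
wrist_force: [0.2, 0.0, -0.1]
finger_gap: 58.6
finger_force: 29.8
t 12.2 shift [ 0.3 -0.4 -1.3] rot [ 0.    -0.001  0.001] rows 1.0 q [-0.3   0.61  1.58  0.    0.95  0.77]
```

```bash
python3 nudge.py '[[0,0,-40,0,0,0],[0,0,-90,0,0,0],[0,0,-140,0,0,0],[0,0,-190,0,0,0],[0,0,-240,0,0,0]]' | egrep 'pos|force|gap'
python3 nudge.py '[[0,0,0,0,0,0]]' | egrep 'pos|force|gap'
python3 - <<'E'
from go import *
s=manip.read_state(); p=s["eef_pos"]; print(p.round(1))
uv=proj("top",p+[0,0,20])[0]; print(uv, proj("top",p)[0])
x,y=int(uv[0])-40,int(uv[1])-30
im,d=manip.camera("top"); print(x,y); np.savez("pics/top3.npz",im=im,d=d)
cv2.imwrite("pics/a3.png",cv2.resize(im[y:y+60,x:x+80,::-1],(640,480),interpolation=cv2.INTER_CUBIC))
delta(TIP+A*60,Rpl())
E
```

```text
eef_pos: [569.5, -134.8, 246.4]
wrist_force: [0.0, -0.3, -3.4]
finger_gap: 58.6
finger_force: 29.8
eef_pos: [571.8, -135.5, 251.7]
wrist_force: [0.5, 0.4, -4.1]
finger_gap: 58.7
finger_force: 29.8
[ 571.8 -135.5  251.7]
[319.00458078 181.26969962] [317.6830072  182.50472685]
279 151
t 12.85 shift [  74.2 -335.2  -32.8] rot [0.003 0.637 0.002] rows 7.0 q [-0.3   0.35  1.36  0.    1.43  0.77]
```

View pics/a3.png

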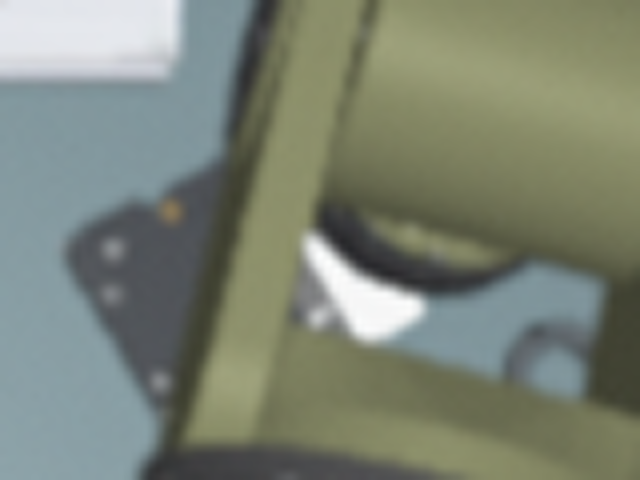

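The arm blocks the top view here. The wrist shows about 3 N of extra load, so the spacer is held. I'll carry it over and check it at the shaft.

```bash
python3 nudge.py '[[74,-335,-33,0,0.637,0],[74,-335,-33,0,0.637,0],[74,-335,-33,0,0.637,0],[74,-335,-33,0,0.637,0],[74,-335,-33,0,0.637,0]]' | egrep 'pos|force|gap'
python3 -c "
from go import *
delta(TIP+A*50,Rpl())"
```

```text
eef_pos: [496.4, 104.1, 265.2]
wrist_force: [1.3, 0.3, -3.1]
finger_gap: 58.6
finger_force: 29.8
t 13.35 shift [ 26.7 -90.   12.6] rot [-0.002  0.004 -0.003] rows 2.0 q [-0.03 -0.16  1.99  0.45  0.79  0.8 ]
```

```bash
python3 nudge.py '[[26.7,-90,12.6,0,0,0],[26.7,-90,12.6,0,0,0],[26.7,-90,12.6,0,0,0],[26.7,-90,12.6,0,0,0],[26.7,-90,12.6,0,0,0]]' | egrep 'pos|force|gap'
python3 nudge.py '[[0,0,0,0,0,0]]' | egrep 'pos|force|gap'
python3 - <<'E'
from go import *
delta(TIP+A*50,Rpl())
im,d=manip.camera("top"); np.savez("pics/top4.npz",im=im,d=d)
p=manip.read_state()["eef_pos"]
print("expected top-bore centre",proj("top",[p+A*(26-4.7)]),"axis",proj("top",[TIP+A*(50+21.3)]))
g=cv2.cvtColor(im,cv2.COLOR_RGB2GRAY); f=8
w=cv2.resize(g[205:242,172:206],None,fx=f,fy=f,interpolation=cv2.INTER_CUBIC)
for th in (150,170,190,210):
    cn,h=cv2.findContours((w>th).astype(np.uint8),cv2.RETR_CCOMP,cv2.CHAIN_APPROX_NONE)
    for i,c in enumerate(cn):
        if 120<len(c)<700:
            e=cv2.fitEllipse(c); print(th,h[0,i,3]>=0,len(c),(np.array(e[0])/f-.44+[172,205]).round(2),(np.array(e[1])/f).round(1))
cv2.imwrite("pics/a4.png",cv2.resize(im[185:245,150:230,::-1],(640,480),interpolation=cv2.INTER_CUBIC))
E
```

```text
eef_pos: [480.9, 195.3, 273.0]
wrist_force: [0.8, -0.7, -2.7]
finger_gap: 58.6
finger_force: 29.8
eef_pos: [481.3, 194.9, 273.6]
wrist_force: [-0.1, 0.0, -3.0]
finger_gap: 58.4
finger_force: 29.8
t 13.95 shift [-2.6 -3.2  0.9] rot [ 0.001  0.005 -0.001] rows 1.0 q [ 0.23 -0.16  1.97  0.25  0.72  1.16]
expected top-bore centre [[190.87687364 223.02554536]] axis [[190.27139936 224.29482091]]
150 False 147 [185.51 237.9 ] [ 1.  10.6]
150 False 305 [194.78 236.54] [ 2.3 24.6]
150 True 194 [189.02 224.43] [ 4.1 10.7]
170 False 260 [176.26 232.21] [ 4.9 16.2]
170 True 233 [189.24 223.4 ] [ 7.4 11.7]
190 False 227 [176.46 232.15] [ 3.3 15.1]
190 False 507 [189.43 222.38] [20.6 22.6]
190 True 301 [189.9  223.48] [10.  12.4]
190 False 170 [202.14 215.37] [ 2.8 11.6]
190 False 335 [182.69 207.55] [7.1 9.7]
210 False 476 [189.46 222.46] [19.2 21.7]
210 True 295 [190.39 223.4 ] [11.4 14.2]
```

View pics/a4.png

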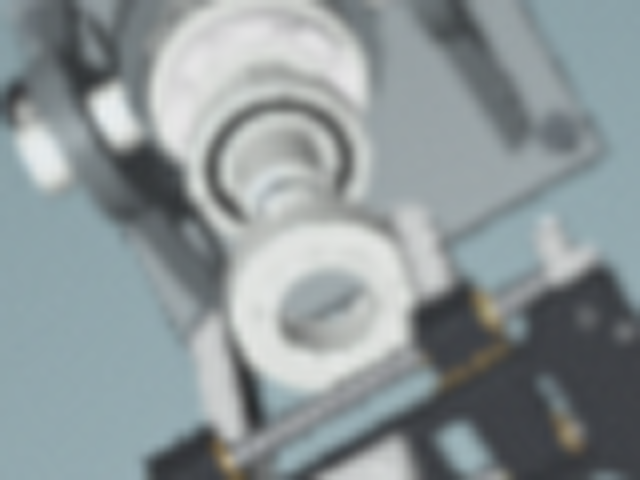

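```bash
python3 nudge.py '[[-2.6,-3.2,15,0,0.004,0],[-2.6,-3.2,28,0,0.004,0],[-2.6,-3.2,36,0,0.004,0],[-2.6,-3.2,36,0,0.004,0],[-2.6,-3.2,36,0,0.004,0]]' | egrep 'pos|force|gap'
python3 -c "
from go import *
delta(TIP,Rpl())"
```

```text
eef_pos: [496.6, 208.3, 244.1]
wrist_force: [-0.2, 0.4, -4.2]
finger_gap: 58.2
finger_force: 29.8
t 14.5 shift [-0.8  1.2 15.3] rot [-0.  0.  0.] rows 1.0 q [ 0.25 -0.08  1.98  0.26  0.63  1.16]
```

```bash
python3 nudge.py '[[-0.8,1.1,5,0,0,0],[-0.8,1.1,9,0,0,0],[-0.8,1.1,13,0,0,0],[-0.8,1.1,13,0,0,0]]' | egrep 'pos|force|gap'
python3 nudge.py '[[0,0,2,0,0,0],[0,0,4,0,0,0],[0,0,5,0,0,0],[0,0,5,0,0,0]]' | egrep 'pos|force|gap'
python3 -c "
from go import *
delta(TIP,Rpl())"
```

```text
eef_pos: [503.2, 211.0, 232.6]
wrist_force: [-0.3, -0.9, -3.6]
finger_gap: 58.3
finger_force: 29.8
eef_pos: [505.8, 212.5, 229.0]
wrist_force: [0.4, -0.2, -4.0]
finger_gap: 58.7
finger_force: 29.8
t 15.3 shift [ 0.1  0.3 -2.8] rot [-0.001  0.     0.001] rows 1.0 q [ 0.26 -0.04  1.98  0.27  0.59  1.15]
```

```bash
for i in 1 2; do python3 nudge.py '[[0,0,2,0,0,0],[0,0,4,0,0,0],[0,0,6,0,0,0],[0,0,6,0,0,0]]' | egrep 'pos|force'; done
python3 -c "
from go import *
delta(TIP,Rpl()); print(manip.read_state()['moment'])
"
```

```text
eef_pos: [509.0, 214.2, 224.0]
wrist_force: [-0.4, 1.0, -2.2]
finger_force: 29.8
eef_pos: [512.1, 215.9, 219.2]
wrist_force: [0.1, -0.1, -3.1]
finger_force: 29.8
t 16.1 shift [  0.2   0.3 -14.9] rot [-0.001  0.     0.001] rows 1.0 q [ 0.26 -0.01  1.97  0.27  0.57  1.14]
[-0.35793311  0.66651438 -0.05365173]
```

```bash
python3 nudge.py '[[0,0,5,0,0,0],[0,0,10,0,0,0],[0,0,15,0,0,0],[0,0,18,0,0,0],[0,0,18,0,0,0]]' | egrep 'pos|force'; for i in 1 2; do python3 nudge.py '[[0,0,1.5,0,0,0],[0,0,3,0,0,0],[0,0,3,0,0,0]]' | egrep 'pos|force'; done
python3 -c "
from go import *
delta(TIP-37.3*A,Rpl()); print(manip.read_state()['moment'])
"
```

```text
eef_pos: [521.6, 221.2, 204.6]
wrist_force: [-0.1, -0.6, -3.6]
finger_force: 29.8
eef_pos: [523.1, 222.0, 202.6]
wrist_force: [-0.9, 0.5, -2.7]
finger_force: 29.8
eef_pos: [525.2, 223.0, 202.2]
wrist_force: [-11.1, -5.3, 12.1]
finger_force: 30.0
t 17.2 shift [-1.6  0.2 -0.1] rot [ 0.    -0.003  0.001] rows 1.0 q [0.27 0.05 1.96 0.28 0.52 1.13]
[-0.33655666  0.8042899   0.20621783]
```

Contact is where predicted (about 19 N). I'll release, retreat and head for the washer at about (431,-226).

```bash
python3 nudge.py '[[0,0,0,0,0,0],[0,0,0,0,0,0],[0,0,0,0,0,0]]' 88 | egrep 'pos|force|gap'; python3 nudge.py '[[0,0,-30,0,0,0],[0,0,-75,0,0,0],[0,0,-115,0,0,0],[0,0,-115,0,0,0]]' | egrep 'pos|force|gap'
python3 - <<'E'
from go import *
T,d=manip.camera("top"); np.savez("pics/top5.npz",im=T,d=d)
p=TIP-16*A; print("expect spacer top",proj("top",[p]))
C=cloud("top",d); c=C[195:225,170:205].reshape(-1,3); q=c-TIP; h=q@A; r=np.linalg.norm(q-np.outer(h,A),axis=1)
m=(r>17)&(r<29)&(h>-45)&(h<10); print(m.sum(),"height above shoulder of annulus",np.percentile(58+h[m],[10,50,90]).round(1))
delta([431.1,-226.3,90],Rdown(TH))
E
```

```text
eef_pos: [524.8, 222.9, 200.5]
wrist_force: [0.8, 0.6, 1.0]
finger_gap: 78.6
finger_force: 0.0
eef_pos: [464.2, 189.0, 297.4]
wrist_force: [0.2, -0.4, 0.3]
finger_gap: 88.1
finger_force: 0.0
expect spacer top [[186.00768709 208.46105049]]
265 height above shoulder of annulus [23.5 40.1 42.9]
t 17.95 shift [-307.6  347.2   25. ] rot [ 0.001 -0.647  0.001] rows 10.0 q [ 0.22 -0.22  1.98  0.24  0.77  1.17]
```

```bash
python3 nudge.py '[[-307,347,25,0,-0.647,0],[-307,347,25,0,-0.647,0],[-307,347,25,0,-0.647,0],[-307,347,25,0,-0.647,0],[-307,347,25,0,-0.647,0]]' 90 | egrep 'pos|force|gap'
python3 -c "
from go import *
delta([431.1,-226.3,60],Rdown(TH))"
```

```text
eef_pos: [446.7, -35.7, 180.4]
wrist_force: [0.8, 0.4, -0.1]
finger_gap: 89.8
finger_force: 0.0
t 18.45 shift [-104.8  159.3  121.3] rot [-0.002  0.012  0.002] rows 5.0 q [-0.16  0.1   1.82 -0.01  1.23  0.91]
```

```bash
python3 nudge.py '[[-105,159,121,0,0.012,0],[-105,159,121,0,0.012,0],[-105,159,121,0,0.012,0],[-105,159,121,0,0.012,0],[-105,159,121,0,0.012,0]]' | egrep 'pos|force|gap'
python3 nudge.py '[[0,0,0,0,0,0],[0,0,0,0,0,0]]' | egrep 'pos|force|gap'
python3 -c "
from go import *
delta([431.1,-226.3,7],Rdown(TH))"
```

```text
eef_pos: [429.3, -226.5, 58.4]
wrist_force: [-0.7, 0.3, 0.4]
finger_gap: 89.8
finger_force: 0.0
eef_pos: [430.5, -224.1, 61.0]
wrist_force: [0.3, -0.2, 0.5]
finger_gap: 89.9
finger_force: 0.0
t 19.15 shift [-0.9  2.3 54. ] rot [-0.002 -0.006  0.   ] rows 2.0 q [-0.56  0.34  1.84  0.01  0.96  0.5 ]
```

```bash
python3 nudge.py '[[-0.6,2,30,0,-0.006,0],[-0.6,2,54,0,-0.006,0],[-0.6,2,54,0,-0.006,0],[-0.6,2,54,0,-0.006,0],[-0.6,2,54,0,-0.006,0]]' | egrep 'pos|force|gap'
python3 -c "
from go import *
delta([431.1,-226.3,1.2],Rdown(TH))"
```

```text
eef_pos: [432.5, -226.4, 9.5]
wrist_force: [0.6, 0.1, 0.6]
finger_gap: 89.6
finger_force: 0.0
t 19.65 shift [-1.2 -0.7  8.3] rot [ 0.002 -0.002  0.002] rows 1.0 q [-0.56  0.43  1.86  0.    0.85  0.51]
```

```bash
python3 nudge.py '[[-1,-0.4,3,0,0,0],[-1,-0.4,6,0,0,0],[-1,-0.4,6,0,0,0],[-1,-0.4,6,0,0,0]]' | egrep 'pos|force|gap'
python3 -c "
from go import *
delta([431.1,-226.3,1.2],Rdown(TH))"
```

```text
eef_pos: [430.6, -226.6, 2.1]
wrist_force: [-0.3, -0.4, 0.4]
finger_gap: 89.9
finger_force: 0.0
t 20.05 shift [ 0.6 -0.   0.9] rot [ 0.    -0.001  0.001] rows 1.0 q [-0.56  0.44  1.87  0.    0.83  0.5 ]
```

```bash
python3 nudge.py '[[0.4,0,0.7,0,0,0],[0.4,0,0.7,0,0,0]]' | egrep 'pos|force|gap'
python3 nudge.py '[[0,0,0,0,0,0],[0,0,0,0,0,0],[0,0,0,0,0,0],[0,0,0,0,0,0],[0,0,0,0,0,0]]' 40 25 | egrep 'pos|force|gap'
python3 nudge.py '[[0,0,-40,0,0,0],[0,0,-90,0,0,0],[0,0,-140,0,0,0],[0,0,-190,0,0,0],[0,0,-240,0,0,0]]' | egrep 'pos|force|gap'
python3 -c "
from go import *
delta(TIP+50*A,Rpl())"
```

```text
eef_pos: [430.9, -226.4, 1.4]
wrist_force: [-0.2, -0.4, -0.6]
finger_gap: 90.0
finger_force: 0.0
eef_pos: [430.9, -226.4, 1.4]
wrist_force: [-0.2, -0.8, 0.1]
finger_gap: 63.1
finger_force: 25.0
eef_pos: [430.2, -226.2, 243.5]
wrist_force: [0.2, 0.3, -1.5]
finger_gap: 63.2
finger_force: 25.0
t 21.25 shift [ 247.2 -346.8  -27.5] rot [-0.     0.641  0.001] rows 9.0 q [-0.56  0.13  1.64  0.    1.37  0.5 ]
```

```bash
python3 nudge.py '[[247,-347,-27,0,0.641,0],[247,-347,-27,0,0.641,0],[247,-347,-27,0,0.641,0],[247,-347,-27,0,0.641,0],[247,-347,-27,0,0.641,0]]' | egrep 'pos|force|gap'
python3 -c "
from go import *
delta(TIP+50*A,Rpl())"
```

```text
eef_pos: [457.5, 22.3, 256.7]
wrist_force: [0.6, 0.3, -0.9]
finger_gap: 63.3
finger_force: 25.0
t 21.75 shift [  90.5 -142.9   50.2] rot [-0.    -0.004 -0.003] rows 4.0 q [-0.29 -0.24  2.09  0.58  0.9   0.5 ]
```

```bash
python3 nudge.py '[[90.5,-143,50,0,0,0],[90.5,-143,50,0,0,0],[90.5,-143,50,0,0,0],[90.5,-143,50,0,0,0],[90.5,-143,50,0,0,0]]' | egrep 'pos|force|gap'
python3 nudge.py '[[0,0,0,0,0,0],[0,0,0,0,0,0]]' | egrep 'pos|force|gap'
python3 - <<'E'
from go import *
delta(TIP+A*50,Rpl())
im,d=manip.camera("top")
p=manip.read_state()["eef_pos"]
print("expected top-bore centre",proj("top",[p+A*4.6]),"axis",proj("top",[TIP+A*54.6]))
g=cv2.cvtColor(im,cv2.COLOR_RGB2GRAY); f=8
w=cv2.resize(g[205:242,172:206],None,fx=f,fy=f,interpolation=cv2.INTER_CUBIC)
for th in (170,190,210):
    cn,h=cv2.findContours((w>th).astype(np.uint8),cv2.RETR_CCOMP,cv2.CHAIN_APPROX_NONE)
    for i,c in enumerate(cn):
        if 180<len(c)<700:
            e=cv2.fitEllipse(c); print(th,h[0,i,3]>=0,len(c),(np.array(e[0])/f-.44+[172,205]).round(2),(np.array(e[1])/f).round(1))
cv2.imwrite("pics/a6.png",cv2.resize(im[185:245,150:230,::-1],(640,480),interpolation=cv2.INTER_CUBIC))
E
```

```text
eef_pos: [478.5, 199.1, 271.5]
wrist_force: [-0.6, 0.2, -1.0]
finger_gap: 63.1
finger_force: 25.0
eef_pos: [479.0, 195.2, 271.2]
wrist_force: [0.4, 0.3, -0.6]
finger_gap: 63.2
finger_force: 25.0
t 22.45 shift [ 0.3 -1.8  0.1] rot [ 0.     0.001 -0.   ] rows 1.0 q [ 0.23 -0.16  1.99  0.25  0.71  1.16]
expected top-bore centre [[190.1517145  220.75338267]] axis [[189.39677543 221.05652359]]
170 False 268 [175.63 233.85] [ 4.9 16.6]
170 True 236 [189.62 222.02] [ 7.7 12.6]
190 False 233 [175.76 233.81] [ 3.6 14.9]
190 False 186 [203.05 216.31] [ 3.1 12. ]
190 True 261 [189.66 221.81] [ 9.1 13.6]
210 True 288 [189.68 221.69] [10.4 14.7]
```

View pics/a6.png

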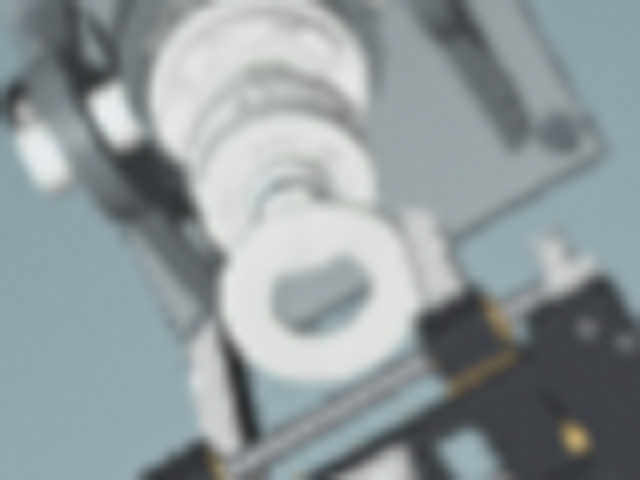

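```bash
python3 nudge.py '[[1,-1.8,15,0,0,0],[1,-1.8,28,0,0,0],[1,-1.8,36,0,0,0],[1,-1.8,40,0,0,0],[1,-1.8,40,0,0,0]]' | egrep 'pos|force|gap'
python3 nudge.py '[[0,0,0,0,0,0]]' | egrep 'pos|force|gap'
python3 -c "
from go import *
delta(TIP,Rpl())"
```

```text
eef_pos: [499.9, 209.5, 239.5]
wrist_force: [0.6, 0.1, -1.2]
finger_gap: 63.4
finger_force: 25.0
eef_pos: [499.9, 209.6, 240.3]
wrist_force: [-0.5, 0.0, -1.7]
finger_gap: 63.0
finger_force: 25.0
t 23.1 shift [-1.4  0.7 10.2] rot [-0.    -0.     0.001] rows 1.0 q [ 0.25 -0.07  1.98  0.26  0.62  1.16]
```

```bash
python3 nudge.py '[[-0.8,0.6,4,0,0,0],[-0.8,0.6,8,0,0,0],[-0.8,0.6,11,0,0,0],[-0.8,0.6,11,0,0,0]]' | egrep 'pos|force|gap'
python3 nudge.py '[[0,0,2,0,0,0],[0,0,4,0,0,0],[0,0,5,0,0,0],[0,0,5,0,0,0]]' | egrep 'pos|force|gap'
python3 -c "
from go import *
delta(TIP,Rpl())"
```

```text
eef_pos: [505.4, 212.1, 230.3]
wrist_force: [0.2, -0.5, -1.0]
finger_gap: 62.8
finger_force: 25.0
eef_pos: [508.0, 213.5, 226.6]
wrist_force: [-1.2, -0.4, -1.0]
finger_gap: 63.1
finger_force: 25.0
t 23.9 shift [-0.4  0.2 -6.1] rot [-0.001  0.     0.001] rows 1.0 q [ 0.26 -0.03  1.98  0.27  0.59  1.15]
```

```bash
for i in 1 2 3; do python3 nudge.py '[[0,0,1,0,0,0],[0,0,2,0,0,0],[0,0,3,0,0,0],[0,0,3,0,0,0]]' | egrep 'pos|force'; done
python3 -c "
from go import *
delta(TIP-14.6*A,Rpl()); print(manip.read_state()['moment'])
"
```

```text
eef_pos: [509.6, 214.4, 224.2]
wrist_force: [-0.1, -0.4, -0.9]
finger_force: 25.0
eef_pos: [511.1, 215.2, 221.8]
wrist_force: [-0.3, -0.6, -1.1]
finger_force: 25.0
eef_pos: [512.8, 216.1, 220.5]
wrist_force: [-10.3, -4.9, 10.4]
finger_force: 25.0
t 25.1 shift [-1.1  0.1  0.3] rot [-0.    -0.001  0.001] rows 1.0 q [ 0.26 -0.01  1.97  0.27  0.57  1.14]
[-0.48676164  0.93822221  0.08774653]
```

```bash
python3 nudge.py '[[0,0,0,0,0,0],[0,0,0,0,0,0],[0,0,0,0,0,0]]' 90 | egrep 'pos|force|gap'; python3 nudge.py '[[0,0,-30,0,0,0],[0,0,-75,0,0,0],[0,0,-115,0,0,0],[0,0,-115,0,0,0]]' | egrep 'pos|force|gap'
python3 - <<'E'
from go import *
o=[]
for n,(x,y),(u,v) in (("top",(145,150),(186,208)),("scene",(270,90),(308,142))):
    im,d=manip.camera(n); C=cloud(n,d)[v-22:v+22,u-22:u+22].reshape(-1,3)
    q=C-TIP; h=q@A; r=np.linalg.norm(q-np.outer(h,A),axis=1); m=(r>18)&(r<30)&(h>-30)&(h<10)
    P=C[m]; c=P.mean(0); nrm=np.linalg.svd(P-c)[2][2]; nrm*=np.sign(nrm@A)
    print(n,m.sum(),"height above shoulder",np.percentile(58+h[m],[10,50,90]).round(1),"tilt",np.arccos(nrm@A).round(3))
    o.append(cv2.resize(im[y:y+100,x:x+80,::-1],(400,500),interpolation=cv2.INTER_CUBIC))
cv2.imwrite("pics/a7.png",np.hstack(o))
E
```

```text
eef_pos: [512.7, 216.1, 219.6]
wrist_force: [0.1, -0.3, -0.7]
finger_gap: 83.8
finger_force: 0.0
eef_pos: [452.1, 182.2, 316.6]
wrist_force: [-0.4, 0.1, -0.2]
finger_gap: 90.1
finger_force: 0.0
top 279 height above shoulder [36.6 48.7 51. ] tilt 0.138
scene 156 height above shoulder [31.9 45.7 47.4] tilt 0.218
```

View pics/a7.png

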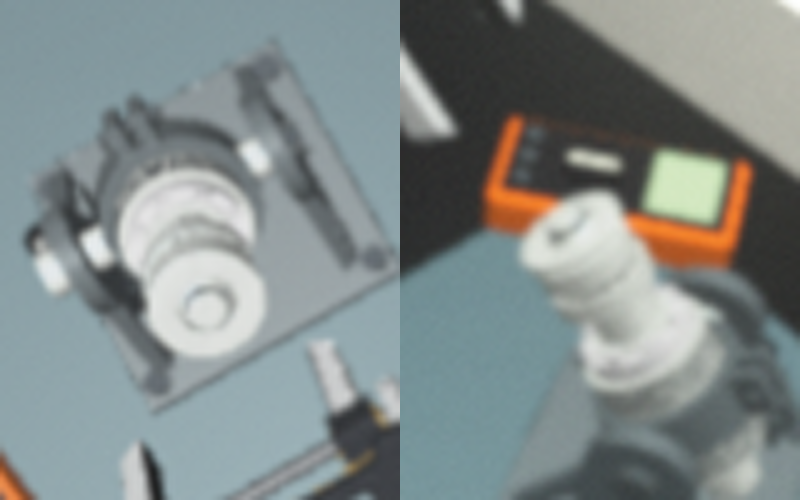

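The top view shows the washer at crop (207,307), concentric with the tip. The scene view shows all three rings stacked at (570,235). The plane fit included edge points, so I'll redo it with only the face points.

Run:
```python
from go import *
for n,(u,v) in (("top",(186,208)),("scene",(308,142))):
    D=np.median([manip.camera(n)[1] for _ in range(5)],0); C=cloud(n,D)[v-22:v+22,u-22:u+22].reshape(-1,3)
    q=C-TIP; h=q@A; r=np.linalg.norm(q-np.outer(h,A),axis=1); m=(r>15)&(r<28)&(h>-22)&(h<5)
    for _ in range(6):
        P=C[m]; c=P.mean(0); nrm=np.linalg.svd(P-c)[2][2]; nrm*=np.sign(nrm@A); e=(C-c)@nrm
        m=(r>15)&(r<28)&(abs(e)<2.5)
    print(n,m.sum(),"height",((c-TIP)@A+58).round(1),"tilt",np.arccos(nrm@A).round(3),"rms",e[m].std().round(2))
print(manip.read_state()["clock"])
```

```text
top 206 height 49.4 tilt 0.008 rms 0.8
scene 87 height 46.3 tilt 0.01 rms 0.7
26.4
```

```bash
python3 -c "
from cell import manip
print(manip.sign_off())"
```

```text
the job is handed in; nothing more can be done
None
```

The bearing, spacer and washer are on the shaft in that order, each pushed down until it met the part below; the washer face measured about 48 mm above the shoulder and square within 0.01 rad, the lock nut was not touched, and I handed the job in at about 26 s (no verdict came back).

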